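# Restack the tap filter's two discs on their splined core

### The job

The tap filter is open and its two toothed discs have been washed. Put the blue disc on the splined core first with its tab towards the blue lug, then the yellow disc on top of it with its tab the opposite way, towards the yellow lug, each pushed fully home and let go. The core's angle is not known: rest the disc lightly on the teeth and turn it until it drops in; never force it, and leave the other things where they stand.

Things in the scene. Friction and masses are not known exactly. Their poses are not given: they have to be found in the camera images.
- filter_base: lower half of the opened tap filter, fixed to the counter: grey flange 100 mm across, 8 mm thick. Origin: centre of its underside, on the axis of the steel splined core; z up, +y to the blue lug, -y to the yellow lug. The core's own angle is not measured: its four teeth are turned 0.22 to 1.35 rad (counter-clockwise from above) from this body's axes. It turns stiffly (0.12 N m).
- seat (a point): on the axis, centre of the seat, a black rubber ring 48 mm across whose top is 24 mm above the counter; it yields up to 4 mm, at about 3 N per mm. On it the blue disc lies when home; the yellow disc's underside is then 12 mm higher (36 mm above the counter)
- tooth_tops (a point): on the axis, 50 mm above the counter, level with the tops of the core's four teeth (90 degrees apart, each 6 mm wide, reaching 19 mm from the axis; shaft 26 mm across). A plain round nose goes on above them, tapering to 18 mm across at 59 mm. It centres a disc, which then rests on the teeth until its slots face them within about 0.07 rad.
- blue_lug (a point): top of the blue lug, 53 mm from the axis at the base's +y side, 10 mm high. The core sits on a spring: pressed from above it starts to sink at about 2 N and meets its stop 6 mm down at about 6 N. When the slots come over the teeth the core springs up through the disc and the press force falls away.
- yellow_lug (a point): top of the yellow lug, 53 mm from the axis at the base's -y side, 10 mm high. Of the four ways a disc fits, the right one has its tab nearest its own lug; as the teeth never stand in line with the lugs, the tab ends 0.15 to 0.85 rad to one side or the other of the lug's direction, and the two tabs opposite each other.
- blue_disc: blue plastic disc, octagonal ring 60 mm across flats, 12 mm thick, 40 to 80 g, lying on a white stand (44 mm across, 24 mm high; either stand). Origin: centre of its underside; z up, x along its one tab. Flats, 25 mm wide, face every 45 degrees from x; grip opposite ones at 90 or 45 degrees to the tab. Hole: bore 29 mm, with slots 8.6 mm wide at 0, 90, 180, 270 degrees from x.
- blue_tab (a point): point on the blue disc's tab, 40 mm from the disc's centre and 6 mm above its underside; the tab is 16 mm wide, 12 mm thick and ends 47 mm from the centre
- yellow_disc: yellow plastic disc, octagonal ring 60 mm across flats, 12 mm thick, 40 to 80 g, lying on a white stand (44 mm across, 24 mm high; either stand). Origin: centre of its underside; z up, x along its one tab. Flats, 25 mm wide, face every 45 degrees from x; grip opposite ones at 90 or 45 degrees to the tab. Hole: bore 29 mm, with slots 8.6 mm wide at 0, 90, 180, 270 degrees from x.
- yellow_tab (a point): point on the yellow disc's tab, 40 mm from the disc's centre and 6 mm above its underside; the tab is 16 mm wide, 12 mm thick and ends 47 mm from the centre
- filter_bowl: clear round filter bowl, 84 mm across, 90 mm high, standing at the left; origin: centre of its underside; leave it alone
- nail_brush: wooden nail brush, 38 x 90 x 30 mm, between the robot and the filter; origin: centre of its underside; leave it alone
- soap_dispenser: green glass soap dispenser with a steel pump lever, 72 mm across, 176 mm high, in the tile niche; origin: centre of its underside; leave it alone
- toothpick_box: translucent toothpick box with a green lid, 47 x 77 x 34 mm, in the tile niche; origin: centre of its underside; leave it alone
- brush_cup: blue cup 70 mm across with a bottle brush standing in it, 185 mm high in all, in the tile niche; origin: centre of its underside; leave it alone

How it is judged (in metres and radians):
On the way, in this order (a step that is already met when the one before it is completed fails the run):
1. the blue disc is fully home on the seat, tab towards the blue lug (horizontal distance between blue_disc and filter_base below 0.004 m and z of blue_disc in the frame of filter_base between 0.022 and 0.026 m and angle between blue_disc's own z axis and vertical below 0.08 rad and y of blue_tab in the frame of filter_base above 0.0216 m), for 0.2 s.
2. the yellow disc is fully home on the blue disc, tab towards the yellow lug (all of step 1 and horizontal distance between yellow_disc and filter_base below 0.004 m and z of yellow_disc in the frame of filter_base between 0.034 and 0.038 m and angle between yellow_disc's own z axis and vertical below 0.08 rad and y of yellow_tab in the frame of filter_base below -0.0216 m and angle between the x axis of yellow_disc and the x axis of blue_disc, either way round below 0.25 rad), for 0.2 s.
At the end, for the whole second after the job is handed in: Blue disc flat on the seat (underside 24 mm up, within 2 mm; centre within 4 mm of the core axis), tab within 57 degrees of the blue lug; yellow disc flat on it (36 mm up, same tolerances), tab within 57 degrees of the yellow, opposite the blue tab within 0.25 rad lug; all at rest (all of step 2 and linear speed of each of blue_disc, yellow_disc below 0.01 m/s); the robot touches nothing.
It fails at once if a disc is forced: more than 25 N between it and the filter (contact force between any of blue_disc, yellow_disc and filter_base above 25 N).
It fails at once if the discs are pressed together with more than 25 N (contact force between yellow_disc and blue_disc above 25 N).
It fails at once if another thing is shifted by more than 20 mm (distance of any of filter_bowl, nail_brush, soap_dispenser, toothpick_box, brush_cup from where it was at the start of the episode above 0.02 m).
It also fails if it takes over 72 s, if anything falls off the work surface, if the arm or the gripper's body presses on something with over 40 N, if the wrist force passes 120 N, or if a joint passes its speed limit or range.

### The arm

A 6-joint arm with a two-finger parallel gripper is mounted at the origin on the work surface. World frame = base frame: x ahead of the robot, y to its left, z up, the work surface at z = 0. Lengths are in m, angles in degrees, forces in N, time in s.
With the tool pointing down it reaches from about 0.4 to 0.825 m from the base axis. Payload 7 kg.
Tool frame: the origin (TCP) lies midway between the tips of the shut fingers; the grasp point (between the pads) lies 19 mm behind it; z points along the fingers, y is the direction in which the jaws open and shut (so a half turn about z gives the same grasp; the last joint's range is limited). The gripper opens to 88 mm and grips with 3 to 60 N. Pads are 19 mm wide; open, the fingers measure 130 mm over their backs; the gripper's body (78 mm by 193 mm) begins 47 mm behind the grasp point.
Start: joints at [-50.013, 20.546, 0.682, 0, -70.136, -16.507], TCP at [0.269, -0.619, 0.227] pointing down, gripper open.
Joint ranges: [-176.03, 176.03], [-82.01, 121.73], [-58.28, 71.71], [-173.87, 95.51], [-174.79, -0.11], [-173.66, 173.66]. Speed limits (degrees/s): [136.94, 136.94, 172.46, 180, 180, 180].

### API

Orientations are given as [roll, pitch, yaw] about the fixed x, y, z axes, in that order (R = Rz(yaw) Ry(pitch) Rx(roll)).
In Python, from plant import sensors, viewer, r gives the robot as it stands. The module is installed in compiled form; this text tells all that it offers.
- The arm moves only by the shell command python3 -m handwheel 'ROWS' [OPENING] [FORCE]. ROWS is JSON, one flat list of numbers, 6 for each row, row after row: the shift along the world's x, y, z in cm, then the turn, a rotation vector about the world's x, y, z in rad. In form: [tx, ty, tz, wx, wy, wz, tx, ty, tz, wx, wy, wz, ...]. A call has 1 to 8 rows; each row is the pose to reach, as a shift and turn from the pose measured when the call began; what a row does not reach only later rows make up. A row lasts 1/10 s, in which the tool goes at most 50 mm and 8.59 degrees, less where a joint would pass 70% of its speed; a pose out of reach is approached as far as the arm can. A call with a gripper value outside its range is refused whole. OPENING is the closure in counts, from 0 (fully open) to 255 (shut), set as the call begins (- or left out, the last holds). The fingers move at their own pace and stop on an object; FORCE is the grip in N (left out, the last holds). Time passes only in rows, so rows that repeat a pose let the fingers close. It gives the time, the measured TCP pose, the force and the opening at its end, in the units of the state.
- sensors.get_state(): the state, without advancing time (a new reading comes with each control period).
- viewer.capture(name): name is "scene" or "top" or "wrist"; returns a dict with "img" (480x640x3 uint8, red, green, blue), "camera_matrix" (3x3 intrinsics, pixels), "k1" (the pictures are not rectified: a ray, as slopes to the right and down, at radius r is drawn at 1 + k1 r^2 times it, then the intrinsics apply), "camera_from_world" (4x4, takes a point from world to camera coordinates); the wrist camera has in their place "mount" (4x4, takes a point from camera to tool coordinates, whose origin is the TCP and whose axes are the flange's). Camera axes: x right, y down, z forward; pixel columns grow to the right and rows downward; lengths in m; the calibration is good to about 2 mm. A picture is of the moment at which its call begins: read the wrist's pose just before it. There is no depth.
- r.close_job(): hands the job in, once; it reports no verdict.
The state is a dict: "time_s": time; "joints": joint angles; "qd": joint speeds; "joint_torque": joint torques, N m; "tcp_pos": TCP position; "eef_rot": TCP orientation; "contact_force": force on the tool from outside, world axes, zero at the start; "moment": the same for the moment, N m; "gripper_width": finger opening in m.
Only numpy, scipy, OpenCV 4.12 (cv2) and the standard library are available. Lean on these libraries where they do the work, as an engineer would, in place of code of your own. Each camera call takes 0.05 s, during which the arm holds its last target.

## Working session

There is one attempt and no reset: what is moved stays moved. The work goes in short steps, Python scripts to look and compute and a shell command to move; the robot and the scene stay as the last step left them, time stands still between calls to the robot, and variables do not carry over. Pictures are saved under pics/ and viewed, and the job is handed in when it is done.

```bash
ls; mkdir -p pics
python3 - <<'E'
from plant import sensors, viewer, r
import cv2, json
print(sensors.get_state())
for n in ["scene","top","wrist"]:
    c=viewer.capture(n)
    cv2.imwrite(f"pics/{n}0.png",c["img"][:,:,::-1])
    print(n,{k:(v.tolist() if hasattr(v,'tolist') else v) for k,v in c.items() if k!="img"})
E
```

```text
pics
{'time_s': 0.0, 'joints': array([-5.00153936e+01,  2.05906078e+01,  6.33621324e-01, -2.11788426e-02,
       -7.01342973e+01, -1.65070023e+01]), 'qd': array([-0.0120033 , -0.08413072, -0.00723424, -0.0588202 ,  0.11212805,
        0.105644  ]), 'joint_torque': array([ 6.29128613e-05, -5.82717025e+01,  2.93048269e+01,  6.99714661e+00,
        6.68754205e-03, -1.69274049e-04]), 'tcp_pos': array([ 0.26870403, -0.61868265,  0.22562752]), 'eef_rot': array([ 1.79906821e+02, -6.85047993e-03, -1.56529603e+02]), 'contact_force': array([ 0.00469699, -0.07131537,  0.91957084]), 'moment': array([-0.03685354,  0.02079195, -0.00529484]), 'gripper_width': 0.08735679909989541}
scene {'camera_matrix': [[575.1539646725704, 0.0, 318.6677523904785], [0.0, 575.1539646725704, 235.8608425938779], [0.0, 0.0, 1.0]], 'k1': -0.0944427764458612, 'camera_from_world': [[0.8517357887039242, 0.5239246495520294, 0.007007698101886424, -0.5226862107069017], [0.3461670501031676, -0.5526176761557552, -0.758143836895799, -0.13296777130323073], [-0.3933376662153969, 0.6481640730494065, -0.6520497026640139, 1.189764096
[... 257 characters left out ...]
, 0.01583376010906954, 0.05286329110360473], [-0.9937077086468271, 0.01711426910069387, -0.11068916644830953, 0.5739466679429651], [0.11038436305621802, -0.017835131647571074, -0.9937289371210778, 0.911185684521508], [0.0, 0.0, 0.0, 1.0]]}
wrist {'camera_matrix': [[397.2796684480733, 0.0, 317.7856015967417], [0.0, 397.2796684480733, 240.056842600309], [0.0, 0.0, 1.0]], 'k1': -0.04632801102794735, 'mount': [[-0.000664351887567926, -0.9503163419992144, -0.3112850924246163, 0.0851326088040366], [0.9999994711300901, -0.0008757332645237221, 0.000539287297664811, -0.0001855538490184161], [-0.0007850962421899884, -0.3112845695187634, 0.9503164212005435, -0.15856857710662323], [0.0, 0.0, 0.0, 1.0]]}
```

View pics/scene0.png

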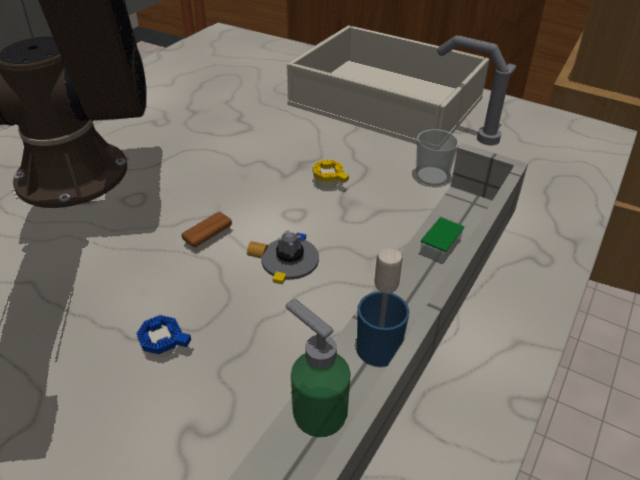

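View pics/top0.png

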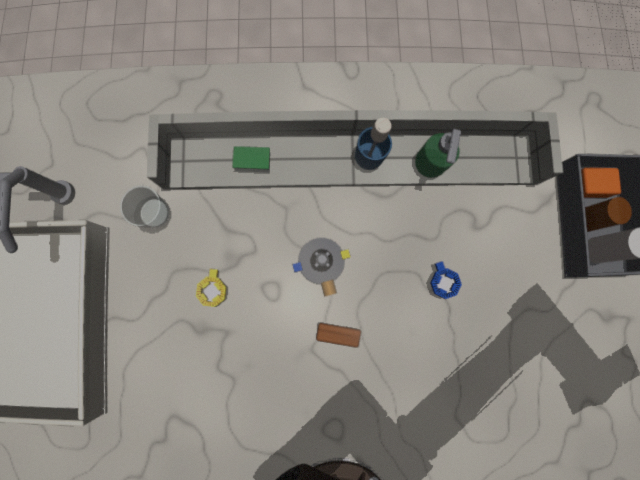

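View pics/wrist0.png

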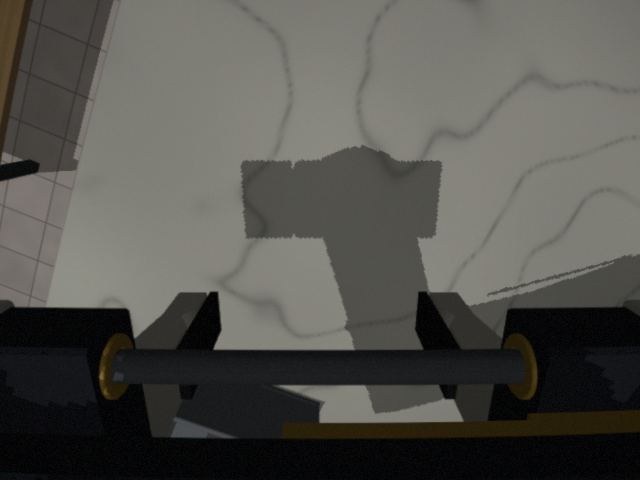

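The three views show the whole layout. The blue disc is at top-view (446,284), the yellow at (211,292), and the filter at (322,261) with its blue lug at (297,267) and yellow lug at (346,255). I'll fit the poses next.

```bash
cat > h.py <<'E'
import numpy as np, cv2
from scipy.optimize import minimize
from scipy.spatial.transform import Rotation as R
from plant import sensors, viewer, r
def cap(n):
    s=sensors.get_state(); c=viewer.capture(n); c=dict(c)
    if n=="wrist":
        T=np.eye(4); T[:3,:3]=R.from_euler('xyz',s['eef_rot'],degrees=True).as_matrix(); T[:3,3]=s['tcp_pos']
        c['camera_from_world']=np.linalg.inv(T@np.array(c['mount']))
    c['T']=np.array(c['camera_from_world']); c['K']=np.array(c['camera_matrix'])
    return c
def proj(c,P):
    P=np.atleast_2d(P); q=P@c['T'][:3,:3].T+c['T'][:3,3]; s=q[:,:2]/q[:,2:]
    s=s*(1+c['k1']*(s**2).sum(1,keepdims=True))
    return s*[c['K'][0,0],c['K'][1,1]]+c['K'][:2,2]
def unproj(c,uv,z):
    d=(np.atleast_2d(uv)-c['K'][:2,2])/[c['K'][0,0],c['K'][1,1]]; s=d.copy()
    for _ in range(20): s=d/(1+c['k1']*(s**2).sum(1,keepdims=True))
    v=np.c_[s,np.ones(len(s))]@c['T'][:3,:3]; o=-c['T'][:3,:3].T@c['T'][:3,3]
    return o+v*((z-o[2])/v[:,2])[:,None]
a=np.radians(np.arange(8)*45+22.5); ro=0.030/np.cos(np.pi/8)
octo=[(ro*np.cos(t),ro*np.sin(t)) for t in a]
y8=.008
# outline with tab along +x between vertex 7 (-22.5) and 0 (22.5)
outline=np.array(octo[:]+[(.030,-y8),(.047,-y8),(.047,y8),(.030,y8)])
hole=[]
for k in range(4):
    b=k*np.pi/2
    for rr,yy in [(.0205,-.0043),(.0205,.0043)]:
        hole.append((rr*np.cos(b)-yy*np.sin(b),rr*np.sin(b)+yy*np.cos(b)))
    t0=np.arcsin(.0043/.0145)
    for t in np.linspace(t0,np.pi/2-t0,6): hole.append((.0145*np.cos(b+t),.0145*np.sin(b+t)))
hole=np.array(hole)
def tf(p,xy,th,z):
    c,s=np.cos(th),np.sin(th); q=p@np.array([[c,s],[-s,c]])+xy
    return np.c_[q,np.full(len(q),z)]
def render(c,xy,th,z,S=4,roi=None):
    x0,y0,w,h=roi; m=np.zeros((h*S,w*S),np.uint8)
    f=lambda P:np.round(((proj(c,P)-[x0,y0]+.5)*S)*16).astype(np.int32)
    top=f(tf(outline,xy,th,z+.012)); bot=f(tf(outline,xy,th,z))
    for i in range(len(top)):
        j=(i+1)%len(top); cv2.fillConvexPoly(m,np.array([top[i],top[j],bot[j],bot[i]]),255,shift=4)
    cv2.fillPoly(m,[top],255,shift=4); 
    h1=np.zeros_like(m);h2=np.zeros_like(m)
    cv2.fillPoly(h1,[f(tf(hole,xy,th,z+.012))],255,shift=4);cv2.fillPoly(h2,[f(tf(hole,xy,th,z))],255,shift=4)
    m[(h1>0)&(h2>0)]=0
    return cv2.resize(m,(w,h),interpolation=cv2.INTER_AREA)/255.
def mask(img,col):
    hsv=cv2.cvtColor(img,cv2.COLOR_RGB2HSV)
    H,Sx,V=[hsv[...,i].astype(int) for i in range(3)]
    if col=='blue': return ((H>108)&(H<128)&(Sx>150)).astype(float)
    return ((H>20)&(H<34)&(Sx>150)&(V>60)).astype(float)
def fit(cams,col,x0,z=.024,r_=.06):
    data=[]
    for c in cams:
        P=proj(c,np.array([[x0[0]+dx,x0[1]+dy,zz] for dx in(-r_,r_) for dy in(-r_,r_) for zz in(z,z+.012)]))
        lo=np.maximum(np.floor(P.min(0)),0).astype(int); hi=np.minimum(np.ceil(P.max(0)),[640,480]).astype(int)
        data.append((c,(lo[0],lo[1],hi[0]-lo[0],hi[1]-lo[1]),mask(c['img'],col)[lo[1]:hi[1],lo[0]:hi[0]]))
    def cost(p): return sum(np.abs(render(c,p[:2],p[2],z,roi=ro_)-m).sum()/max(m.sum(),1) for c,ro_,m in data)
    best=None
    for th in ([x0[2]] if len(x0)>2 else np.arange(0,6.28,.4)):
        s=np.array([x0[0],x0[1],th]); 
        o=minimize(cost,s,method='Nelder-Mead',options=dict(initial_simplex=s+np.array([[0,0,0],[.006,0,0],[0,.006,0],[0,0,.25]]),xatol=1e-5,fatol=1e-5,maxiter=150))
        if best is None or o.fun<best.fun: best=o
    return best.x,best.fun
E
python3 - <<'E'
from h import *
s=cap('scene');t=cap('top')
for col,px in (('blue',(446,284)),('yellow',(211,292))):
    g=unproj(t,px,.036)[0][:2]
    for cs in ([t],[s],[t,s]): 
        p,f=fit(cs,col,g); print(col,np.round(p,4),round(f,3))
# base lugs
for c,n,l in ((t,'t',[(297,267),(346,255)]),(s,'s',[(300,237),(280,277)])):
    m=unproj(c,l,.009); print(n,np.round(m,4),np.round(m.mean(0),4))
    x,y=(322,261) if n=='t' else (290,255)
    im=cv2.resize(c['img'][y-60:y+60,x-70:x+70],None,fx=5,fy=5,interpolation=2)
    cv2.imwrite(f'pics/b_{n}.png',im[:,:,::-1])
E
```

```text
blue [ 0.4832 -0.2359  0.2769] 0.389
blue [ 0.4846 -0.2347  0.2601] 0.25
blue [ 0.4842 -0.2349  0.2773] 0.648
yellow [ 0.4753  0.2526 -0.0298] 4.823
yellow [0.4775 0.2553 6.104 ] 0.175
yellow [0.4774 0.2547 6.1244] 5.024
t [[ 0.5245  0.0756  0.009 ]
 [ 0.5482 -0.0294  0.009 ]] [0.5363 0.0231 0.009 ]
s [[ 0.5287  0.0746  0.009 ]
 [ 0.5557 -0.0276  0.009 ]] [0.5422 0.0235 0.009 ]
```

```bash
python3 -c "
import cv2,numpy as np
a=cv2.imread('pics/b_t.png');b=cv2.imread('pics/b_s.png')
cv2.imwrite('pics/b2.png',cv2.resize(np.vstack([a,b]),None,fx=.5,fy=.5) if 0 else np.hstack([cv2.resize(a,(400,343)),cv2.resize(b,(400,343))]))"
```

```text
(no output)
```

View pics/b2.png

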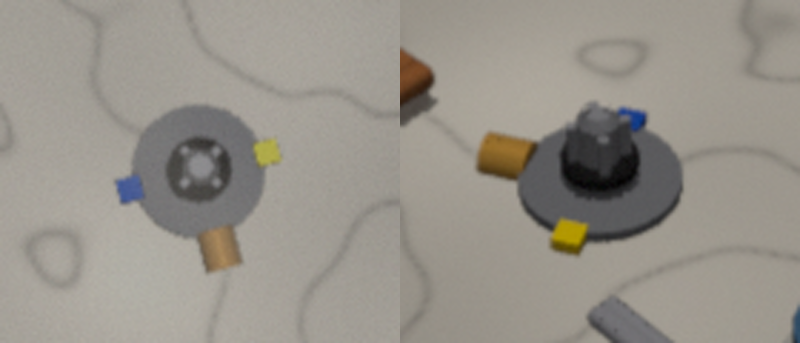

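The base +y points at about 103° in world. The amber spout sits on the base's −x side, so the fingers must avoid it. I'll go above the blue disc and look with the wrist camera.

```bash
python3 -m handwheel '[2.7,4.8,-0.9,0,0,0, 5.4,9.6,-1.8,0,0,0, 8.1,14.4,-2.7,0,0,0, 10.7,19.2,-3.6,0,0,0, 13.4,24,-4.5,0,0,0, 16.1,28.8,-5.4,0,0,0, 18.8,33.6,-6.3,0,0,0, 21.5,38.3,-7.3,0,0,0]' 0 20
python3 -m handwheel '[0,0,0,0,0,0,0,0,0,0,0,0,0,0,0,0,0,0]'
cat > wl.py <<'E'
from h import *
import sys
w=cap('wrist'); cv2.imwrite(f'pics/{sys.argv[1]}.png',w['img'][:,:,::-1])
E
python3 wl.py w1
```

```text
time_s: 1.05
tcp_pos: [0.4624, -0.273, 0.161]
eef_rot: [180.0, 0.0, -156.5]
contact_force: [0.5, -0.5, 0.4]
gripper_width: 0.0872
time_s: 1.35
tcp_pos: [0.4622, -0.2733, 0.1612]
eef_rot: [180.0, 0.0, -156.5]
contact_force: [-0.5, -0.5, 0.5]
gripper_width: 0.0874
```

View pics/w1.png

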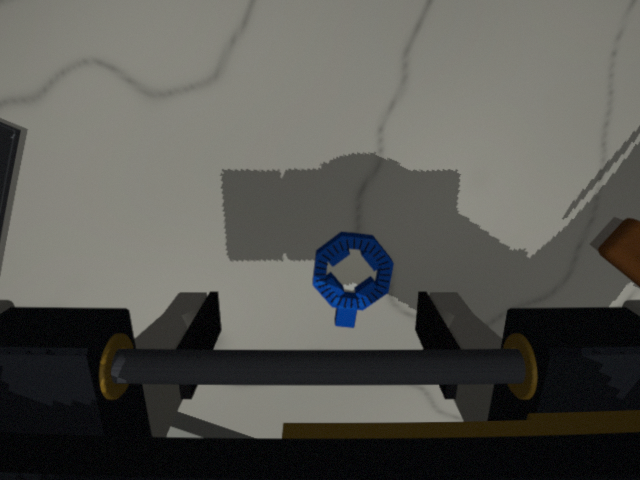

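The blue disc is fully visible at (353,272), tab pointing down at (345,316).

```bash
python3 - <<'E'
from h import *
w=cap('wrist');s=cap('scene');t=cap('top')
for cs in ([w],[w,s,t]): print(np.round(fit(cs,'blue',[.484,-.235,.27]),4) if 0 else fit(cs,'blue',[.484,-.235,.27]))
E
python3 -m handwheel '[1.2,4.8,0,0,0,0, 2.4,9.6,0,0,0,0, 3.6,14.4,0,0,0,0, 4.8,19.2,0,0,0,0, 6.0,24,0,0,0,0, 7.2,28.8,0,0,0,0, 7.5,29.6,0,0,0,0,7.5,29.6,0,0,0,0]'
python3 -m handwheel '[0,0,0,0,0,0]'
python3 wl.py w2
```

```text
(array([ 0.4844759 , -0.23460298,  0.31093984]), np.float64(0.6309704099821747))
(array([ 0.48262791, -0.22358884,  0.02430983]), np.float64(630.7985082820983))
time_s: 2.35
tcp_pos: [0.5374, 0.0229, 0.1611]
eef_rot: [180.0, 0.0, -156.5]
contact_force: [-0.9, -0.1, -0.3]
gripper_width: 0.0877
time_s: 2.45
tcp_pos: [0.537, 0.022, 0.1609]
eef_rot: [180.0, 0.0, -156.6]
contact_force: [-0.5, -0.6, -0.6]
gripper_width: 0.0875
```

View pics/w2.png

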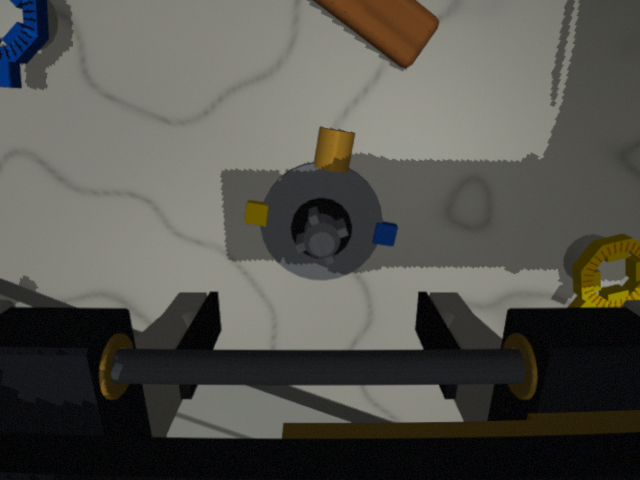

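The filter is in view: core at (322,238), yellow lug (257,213), blue lug (385,234), spout (335,148).

Run:
```python
from h import *
w=cap('wrist')
np.save('w2.npy',dict(w),allow_pickle=True)
im=cv2.resize(w['img'][145:295,230:410],None,fx=4.4,fy=4,interpolation=2) if 0 else cv2.resize(w['img'][150:290,240:405],None,fx=4,fy=4,interpolation=2)
im=np.clip(im.astype(int)*2,0,255).astype(np.uint8)
cv2.imwrite('pics/w2z.png',im[:,:,::-1])
m=cv2.cvtColor(w['img'],cv2.COLOR_RGB2HSV)
for n,sel in (('y',(slice(190,235),slice(235,275))),('b',(slice(215,255),slice(365,405)))):
    h=m[sel]; mk=((h[...,1]>150)).astype(np.uint8); M=cv2.moments(mk,True); p=(sel[1].start+M['m10']/M['m00'],sel[0].start+M['m01']/M['m00'])
    print(n,p,M['m00'],unproj(w,p,.009))
```

```text
y (256.40361445783134, 213.03614457831324) 498.0 [[ 0.55093099 -0.02608145  0.009     ]]
b (384.9912663755459, 233.53711790393012) 458.0 [[0.5254054  0.07673596 0.009     ]]
```

View pics/w2z.png

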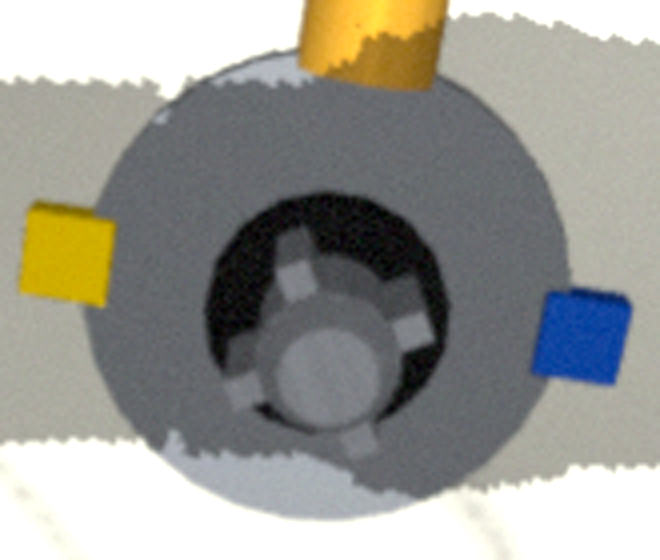

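Run:
```python
from h import *
w=np.load('w2.npy',allow_pickle=True).item()
f=lambda l:np.array(l)/4+[240,150]
T=unproj(w,f([(295,282),(415,332),(360,440),(243,392)]),.05)[:,:2]
print(T.mean(0)); d=T-T.mean(0); print(np.linalg.norm(d,axis=1),np.degrees(np.arctan2(d[:,1],d[:,0])))
print('nose',unproj(w,f([(330,380)]),.059))
L=np.array([[.55093,-.02608],[.5254,.07674]]); print('lugs',L.mean(0)); v=L[1]-L[0]; print(np.linalg.norm(v),'base yaw',np.degrees(np.arctan2(v[1],v[0]))-90)
print('flange', unproj(w,f([(328,283)]),.008))
print('spout', unproj(w,f([(375,0)]),.01), unproj(w,[(336,128),(335,172)],.015))
y=fit([w],'yellow',[.477,.255,-.17]);print(y)
```

```text
[0.53918701 0.02599305]
[0.01596838 0.01638285 0.01595822 0.01630117] [-134.99836658  133.50894458   44.70920798  -46.46210024]
nose [[0.53936041 0.02628862 0.059     ]]
lugs [0.538165 0.02533 ]
0.10594212240652913 base yaw 13.944425489111183
flange [[0.53616812 0.02513238 0.008     ]]
spout [[0.48067761 0.01074785 0.01      ]] [[0.46500096 0.00537429 0.015     ]
 [0.49506513 0.01799313 0.015     ]]
(array([ 0.47195839,  0.26509951, -0.39623337]), np.float64(0.8053919187879134))
```

Measured: core axis (0.5385, 0.0257), base yaw 13.9°, teeth at about 44.2° (mod 90°). So the blue tab should end near 134° and the yellow near −46°. The 90° grip puts the jaws along 44°, clear of both spout and lugs. Now to fetch the blue disc.

```bash
python3 -m handwheel '[-1,-4.8,0,0,0,-0.06, -2,-9.6,-1,0,0,-0.12, -3,-14.4,-2,0,0,-0.12, -4,-19.2,-3,0,0,-0.12, -5,-24,-4,0,0,-0.12, -5.25,-25.7,-5,0,0,-0.12, -5.25,-25.7,-6,0,0,-0.12, -5.25,-25.7,-6,0,0,-0.12]' 0 20
python3 -m handwheel '[0,0,0,0,0,0]'; python3 wl.py w3
```

```text
time_s: 3.35
tcp_pos: [0.4828, -0.2365, 0.0997]
eef_rot: [179.9, -0.1, -163.7]
contact_force: [-0.2, -0.0, 0.0]
gripper_width: 0.0878
time_s: 3.45
tcp_pos: [0.4828, -0.2365, 0.1]
eef_rot: [179.9, -0.1, -163.7]
contact_force: [0.2, -0.8, -0.2]
gripper_width: 0.0878
```

View pics/w3.png

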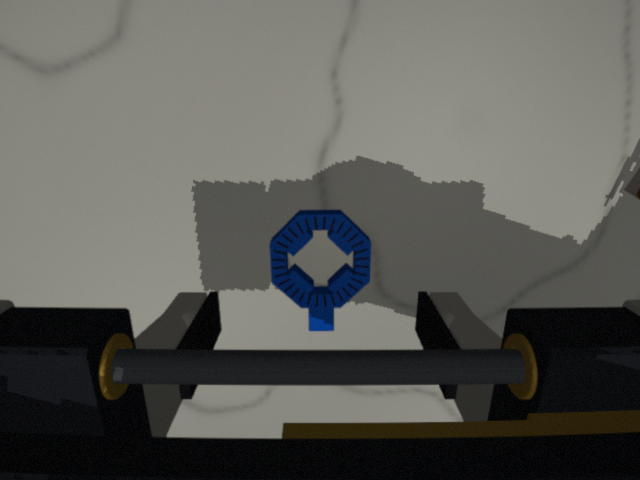

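The disc stands square to the jaws, with its centre at (320.5,257) and tab straight down. Checking the offset.

Run:
```python
from h import *
w=cap('wrist'); print(unproj(w,[(320.5,258),(320.5,330)],.036)); print(fit([w],'blue',[.484,-.235,.28]))
m=mask(w['img'],'blue'); ys,xs=np.nonzero(m[200:335,250:400]); print(xs.min()+250,xs.max()+250,ys.min()+200,ys.max()+200)
print(proj(w,tf(outline,np.array([.4845,-.2347]),.284,.036))[[0,3,7,9,10]])
```

```text
[[ 0.48125555 -0.23502075  0.036     ]
 [ 0.52832953 -0.22118127  0.036     ]]
(array([ 0.48418511, -0.23470945,  0.29671457]), np.float64(0.534517078332176))
270 369 210 330
[[339.31106206 307.71392527]
 [341.05295607 214.52134137]
 [299.55624728 307.7662435 ]
 [306.88813315 331.5765762 ]
 [331.92375078 331.54017738]]
```

```bash
python3 -m handwheel '[0.13,0.18,-2.5,0,0,0, 0.13,0.18,-5,0,0,0, 0.13,0.18,-7,0,0,0, 0.13,0.18,-8.5,0,0,0, 0.13,0.18,-8.5,0,0,0]' 0
python3 -m handwheel '[0,0,0,0,0,0,0,0,0,0,0,0,0,0,0,0,0,0,0,0,0,0,0,0,0,0,0,0,0,0,0,0,0,0,0,0]' 255 20
```

```text
time_s: 4.05
tcp_pos: [0.4835, -0.2333, 0.0138]
eef_rot: [179.9, -0.2, -163.6]
contact_force: [-0.3, -0.4, 0.1]
gripper_width: 0.0875
time_s: 4.65
tcp_pos: [0.484, -0.2334, 0.0146]
eef_rot: [179.9, -0.2, -163.6]
contact_force: [0.2, 2.1, 6.2]
gripper_width: 0.06
```

Gripped at 60 mm. Lifting, then carrying it over the core while turning.

```bash
python3 -m handwheel '[0,0,2,0,0,0, 0,0,5,0,0,0, 0,1,8,0,0,0, 0.5,4,8.5,0,0,0.14, 1,8,8.5,0,0,0.28, 2,12,8.5,0,0,0.42, 3,15,8.5,0,0,0.56, 4,18,8.5,0,0,0.7]'
python3 -m handwheel '[0.4,3,0,0,0,0.14, 0.8,5,0,0,0,0.28, 1.2,7,0,0,0,0.42, 1.5,8,0,0,0,0.56, 1.5,8,0,0,0,0.7, 1.5,8,0,0,0,0.84, 1.5,8,0,0,0,0.98, 1.5,8,0,0,0,1.12]'
python3 -m handwheel '[0,0,0,0,0,0,0,0,0,0,0,0]'; python3 wl.py w4
```

```text
time_s: 5.45
tcp_pos: [0.524, -0.0519, 0.0998]
eef_rot: [179.9, -0.1, -123.1]
contact_force: [0.2, 0.3, -0.8]
gripper_width: 0.0595
time_s: 6.25
tcp_pos: [0.5387, 0.028, 0.0996]
eef_rot: [179.9, -0.1, -58.6]
contact_force: [-0.8, 0.0, -0.7]
gripper_width: 0.0598
time_s: 6.45
tcp_pos: [0.5385, 0.0279, 0.0995]
eef_rot: [179.9, -0.1, -58.9]
contact_force: [-0.9, 0.2, -1.0]
gripper_width: 0.06
```

View pics/w4.png

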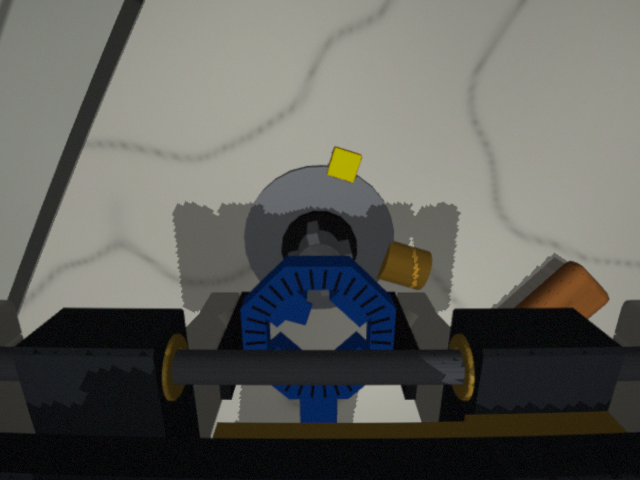

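The disc is held square with the tab at (318,408). The core is visible behind it and the spout is off to the right at (408,265). Checking centring.

Run:
```python
from h import *
w=cap('wrist'); st=sensors.get_state(); print(st['tcp_pos'])
z=.1205-.0005
for e in ([(282,257),(358,257)],[(320,257),(320,398)],[(243,320),(395,320)]):
    print(unproj(w,e,z),)
f=lambda c: proj(w,tf(outline,np.array(c),np.radians(180-58.9),z))
for c in ([.5385,.0279],[.5395,.0262],[.5375,.0296]):print(c,np.round(f(c),1).tolist())
```

```text
[0.53863567 0.02793303 0.09957015]
[[ 0.56690085  0.00645153  0.12      ]
 [ 0.54270944 -0.00811057  0.12      ]]
[[ 0.55480985 -0.00083001  0.12      ]
 [ 0.52174251  0.05378656  0.12      ]]
[[0.56705331 0.03740153 0.12      ]
 [0.51581548 0.00658679 0.12      ]]
[0.5385, 0.0279] [[347.0, 396.3], [391.0, 361.0], [394.8, 306.6], [350.9, 264.6], [284.4, 264.6], [240.4, 306.7], [244.3, 361.2], [288.4, 396.4], [298.8, 396.4], [299.5, 428.0], [336.0, 428.0], [336.6, 396.4]]
[0.5395, 0.0262] [[347.2, 392.5], [391.3, 356.9], [395.2, 302.0], [351.1, 259.6], [284.3, 259.7], [240.2, 302.2], [244.1, 357.0], [288.3, 392.6], [298.8, 392.6], [299.4, 424.5], [336.1, 424.4], [336.7, 392.6]]
[0.5375, 0.0296] [[346.9, 400.1], [390.6, 365.0], [394.5, 311.1], [350.7, 269.4], [284.5, 269.5], [240.7, 311.3], [244.6, 365.2], [288.4, 400.2], [298.8, 400.2], [299.5, 431.6], [335.8, 431.5], [336.5, 400.2]]
```

Run:
```python
from h import *
w=cap('wrist'); z=.120
im=w['img'].copy()
im=cv2.convertScaleAbs(im,alpha=2)
im=cv2.resize(im,None,fx=3,fy=3)
for c,col in (([.5385,.0279],(255,0,0)),):
  for zz in (z,z-.012):
    for o in (outline[[0,1,2,3,4,5,6,7,8,9,10,11]],hole):
      p=proj(w,tf(o,np.array(c),np.radians(180-58.9),zz)); cv2.polylines(im,[np.round((p+.5)*3).astype(int)],True,col if zz==z else (0,255,0),1)
cv2.imwrite('pics/w4z.png',im[720:1320,580:1340][:,:,::-1])
```

```text
(no output)
```

View pics/w4z.png

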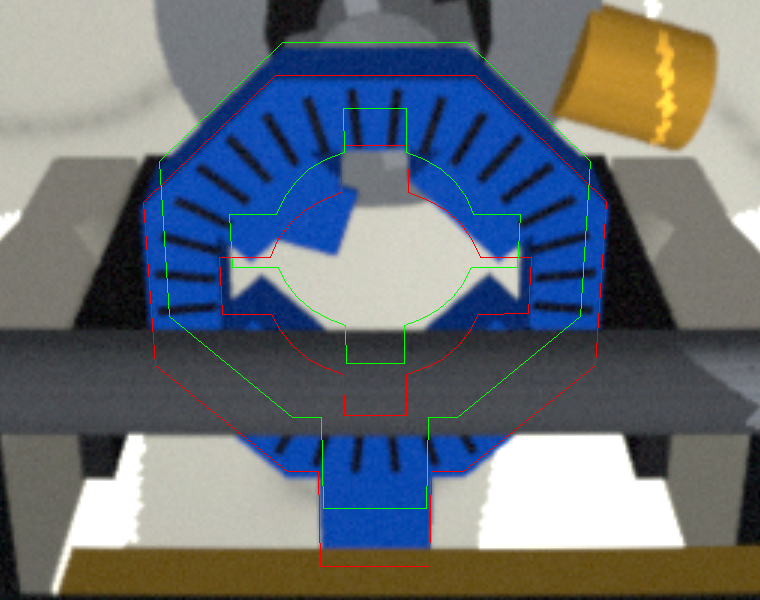

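The overlay matches: the disc centre is at the TCP to about 0.5 mm, held square. Moving over the axis, turning most of the way, and descending to just above the nose.

```bash
python3 -m handwheel '[0.02,-0.2,-1,0,0,0.1, 0.02,-0.2,-2,0,0,0.18, 0.02,-0.2,-3,0,0,0.18, 0.02,-0.2,-4,0,0,0.18, 0.02,-0.2,-4.3,0,0,0.18, 0.02,-0.2,-4.3,0,0,0.18]'
python3 -m handwheel '[0,0,-0.3,0,0,0, 0,0,-0.6,0,0,0, 0,0,-0.8,0,0,0, 0,0,-1.0,0,0,0,0,0,-1.0,0,0,0]'
```

```text
time_s: 7.2
tcp_pos: [0.5386, 0.0258, 0.056]
eef_rot: [179.8, -0.1, -48.6]
contact_force: [-0.5, -0.3, -1.5]
gripper_width: 0.0597
time_s: 7.7
tcp_pos: [0.5384, 0.0258, 0.0458]
eef_rot: [179.8, -0.1, -48.6]
contact_force: [0.2, 0.9, -0.3]
gripper_width: 0.0596
```

```bash
python3 -m handwheel '[0,0,-0.2,0,0,0, 0,0,-0.4,0,0,0, 0,0,-0.4,0,0,0]'
python3 -m handwheel '[0,0,-0.1,0,0,0, 0,0,-0.2,0,0,0, 0,0,-0.2,0,0,0]'
```

```text
time_s: 8.0
tcp_pos: [0.5382, 0.0257, 0.0415]
eef_rot: [179.8, -0.1, -48.6]
contact_force: [0.3, 0.8, -1.1]
gripper_width: 0.06
time_s: 8.3
tcp_pos: [0.5382, 0.0257, 0.0393]
eef_rot: [179.8, -0.1, -48.6]
contact_force: [0.3, -0.2, -0.4]
gripper_width: 0.0599
```

```bash
python3 -m handwheel '[0,0,-0.1,0,0,0, 0,0,-0.2,0,0,0, 0,0,-0.2,0,0,0]'
python3 -m handwheel '[0,0,-0.1,0,0,0, 0,0,-0.2,0,0,0, 0,0,-0.2,0,0,0]'
```

```text
time_s: 8.6
tcp_pos: [0.5381, 0.0257, 0.0372]
eef_rot: [179.7, -0.1, -48.6]
contact_force: [0.8, -0.1, -1.7]
gripper_width: 0.0597
time_s: 8.9
tcp_pos: [0.5381, 0.0256, 0.035]
eef_rot: [179.7, -0.1, -48.6]
contact_force: [0.2, 0.3, -0.6]
gripper_width: 0.06
```

```bash
python3 -m handwheel '[0,0,-0.1,0,0,0, 0,0,-0.2,0,0,0, 0,0,-0.3,0,0,0, 0,0,-0.3,0,0,0]'
python3 -m handwheel '[0,0,-0.1,0,0,0, 0,0,-0.2,0,0,0, 0,0,-0.3,0,0,0, 0,0,-0.3,0,0,0]'
```

```text
time_s: 9.3
tcp_pos: [0.538, 0.0256, 0.0319]
eef_rot: [179.7, -0.1, -48.6]
contact_force: [0.1, -0.8, -0.2]
gripper_width: 0.0597
time_s: 9.7
tcp_pos: [0.538, 0.0256, 0.0288]
eef_rot: [179.7, -0.1, -48.6]
contact_force: [0.9, -0.5, -0.3]
gripper_width: 0.06
```

No resistance 12 mm below the tooth tops, so the slots are on the teeth. Continuing down to the seat.

```bash
python3 -m handwheel '[0,0,-0.2,0,0,0, 0,0,-0.4,0,0,0, 0,0,-0.6,0,0,0, 0,0,-0.8,0,0,0, 0,0,-1.0,0,0,0, 0,0,-1.0,0,0,0]'
python3 -m handwheel '[0,0,-0.1,0,0,0, 0,0,-0.2,0,0,0, 0,0,-0.3,0,0,0, 0,0,-0.3,0,0,0]'
```

```text
time_s: 10.3
tcp_pos: [0.5379, 0.0255, 0.0184]
eef_rot: [179.7, -0.1, -48.6]
contact_force: [1.6, -0.7, -1.6]
gripper_width: 0.0598
time_s: 10.7
tcp_pos: [0.538, 0.0256, 0.0154]
eef_rot: [179.7, -0.1, -48.6]
contact_force: [0.8, -1.2, -1.8]
gripper_width: 0.0595
```

```bash
python3 -m handwheel '[0,0,-0.1,0,0,0, 0,0,-0.1,0,0,0]'; python3 -m handwheel '[0,0,-0.1,0,0,0, 0,0,-0.1,0,0,0]'
```

```text
time_s: 10.9
tcp_pos: [0.5381, 0.0256, 0.0144]
eef_rot: [179.7, -0.1, -48.6]
contact_force: [0.7, -0.6, 1.2]
gripper_width: 0.0598
time_s: 11.1
tcp_pos: [0.5381, 0.0256, 0.0136]
eef_rot: [179.7, -0.1, -48.6]
contact_force: [-0.7, 0.1, 3.8]
gripper_width: 0.0599
```

Now it's lightly compressing the seat (3.8 N), so the disc is home. Releasing and rising to look.

```bash
python3 -m handwheel '[0,0,0,0,0,0, 0,0,0,0,0,0, 0,0,0,0,0,0]' 40
python3 -m handwheel '[0,0,0,0,0,0, 0,0,0,0,0,0, 0,0,2,0,0,0, 0,0,5,0,0,0, 0,0,9,0,0,0, 0,0,12,0,0,0, 0,0,14,0,0,0, 0,0,14,0,0,0]' 0
python3 wl.py w5
```

```text
time_s: 11.4
tcp_pos: [0.538, 0.0256, 0.0134]
eef_rot: [179.7, -0.1, -48.6]
contact_force: [0.9, 0.7, -0.4]
gripper_width: 0.0729
time_s: 12.2
tcp_pos: [0.5398, 0.0261, 0.1568]
eef_rot: [-180.0, -0.2, -48.5]
contact_force: [0.4, -0.2, -0.5]
gripper_width: 0.0875
```

View pics/w5.png

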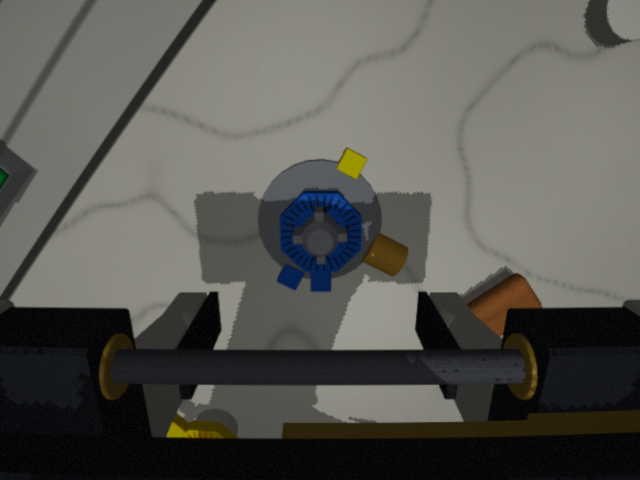

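The blue disc is seated on the core with teeth showing in the slots. Its tab at (320,281) is next to the blue lug at (291,275). A quick overlay will check the height.

Run:
```python
from h import *
w=cap('wrist'); im=cv2.convertScaleAbs(w['img'],alpha=2); im=cv2.resize(im,None,fx=5,fy=5,interpolation=2)
th=np.radians(131.4)
for zz,col in ((.036,(255,0,0)),(.024,(0,255,0))):
   p=proj(w,tf(outline[[0,1,2,3,4,5,6,7,8,9,10,11]],np.array([.5383,.0256]),th,zz)); cv2.polylines(im,[np.round((p+.5)*5).astype(int)],True,col,1)
cv2.imwrite('pics/w5z.png',im[880:1480,1250:2000][:,:,::-1])
```

```text
(no output)
```

View pics/w5z.png

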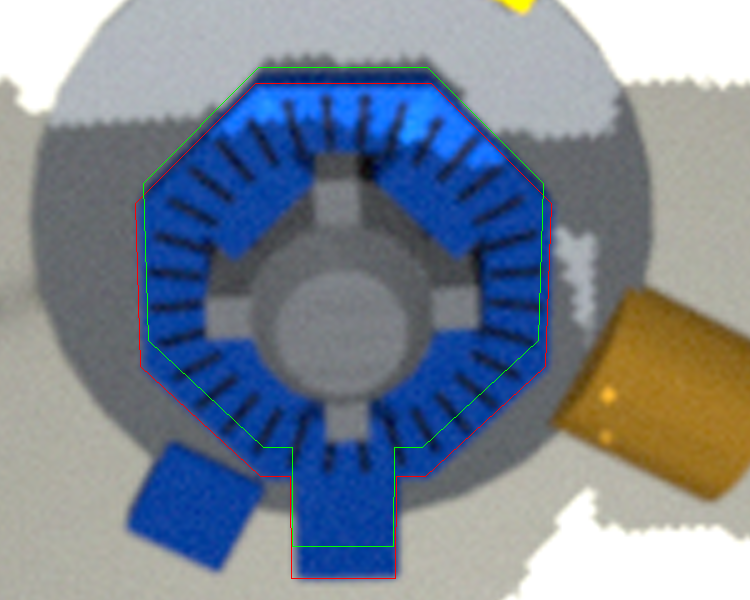

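The overlay agrees with the home height (top face outline at z = 36 mm). Now for the yellow disc.

```bash
python3 -m handwheel '[-1.2,4.5,-1,0,0,0.14, -2.4,9,-2,0,0,0.28, -3.6,13.5,-3,0,0,0.42, -4.8,18,-4,0,0,0.56, -6,22,-5,0,0,0.672, -6.2,22.9,-5.5,0,0,0.672, -6.2,22.9,-5.5,0,0,0.672, -6.2,22.9,-5.5,0,0,0.672]' 0 20
python3 -m handwheel '[0,0,0,0,0,0]'; python3 wl.py w6
python3 - <<'E'
from h import *
w=cap('wrist'); print(fit([w],'yellow',[.4775,.255,-.17])); s=cap('scene'); print(fit([s],'yellow',[.4775,.255,-.17]))
im=cv2.convertScaleAbs(w['img'],alpha=1.5)
for zz,col in ((.036,(255,0,0)),(.024,(0,255,0))):
   p=proj(w,tf(outline,np.array([.4775,.2553]),-.17,zz)); cv2.polylines(im,[np.round(p).astype(int)],True,col,1)
cv2.imwrite('pics/w6z.png',im[:,:,::-1])
E
```

```text
time_s: 13.1
tcp_pos: [0.4754, 0.2539, 0.0977]
eef_rot: [179.7, -0.0, -10.1]
contact_force: [-0.2, 0.0, 0.2]
gripper_width: 0.0873
time_s: 13.2
tcp_pos: [0.4756, 0.253, 0.0976]
eef_rot: [179.6, 0.0, -10.2]
contact_force: [-1.0, -0.3, 0.2]
gripper_width: 0.0874
(array([ 0.47654684,  0.25638857, -0.13339463]), np.float64(0.2518792907591248))
(array([ 0.47718163,  0.25553287, -0.14485046]), np.float64(0.16631050125595173))
```

View pics/w6z.png

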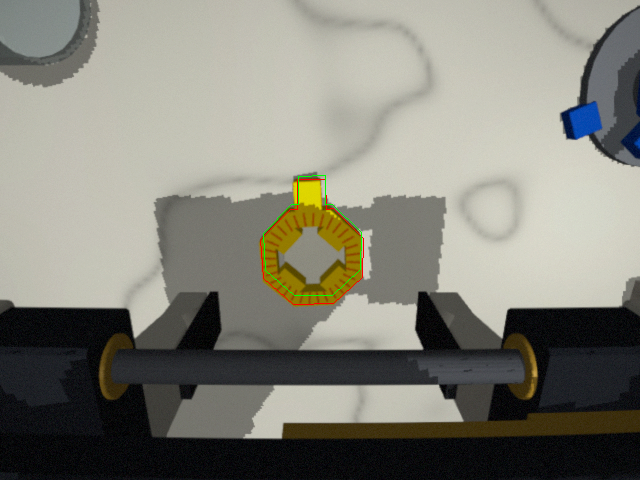

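The yellow disc is at (312,256) with its tab up at (309,192). The fit gives (0.4767, 0.2562), −7.8°. Lowering and gripping.

```bash
python3 -m handwheel '[0.1,0.3,-2,0,0,0.04, 0.1,0.3,-4.5,0,0,0.04, 0.1,0.3,-7,0,0,0.04, 0.1,0.3,-8.2,0,0,0.04, 0.1,0.3,-8.2,0,0,0.04]' 0
python3 -m handwheel '[0,0,0,0,0,0,0,0,0,0,0,0,0,0,0,0,0,0,0,0,0,0,0,0,0,0,0,0,0,0,0,0,0,0,0,0]' 255 20
```

```text
time_s: 13.85
tcp_pos: [0.4762, 0.2548, 0.0146]
eef_rot: [179.5, 0.1, -8.0]
contact_force: [0.0, -0.1, -0.2]
gripper_width: 0.0875
time_s: 14.45
tcp_pos: [0.4765, 0.2552, 0.0153]
eef_rot: [179.6, 0.0, -8.0]
contact_force: [-1.4, -0.2, 6.8]
gripper_width: 0.0598
```

```bash
python3 -m handwheel '[0,0,2,0,0,0, 0,0,5,0,0,0, 0.5,-2,8,0,0,0, 1.5,-6,8.5,0,0,-0.14, 2.7,-10.5,8.5,0,0,-0.28, 4,-15,8.5,0,0,-0.42, 5.2,-19.5,8.5,0,0,-0.56, 6.2,-22.9,8.5,0,0,-0.66]'
python3 -m handwheel '[0,0,0,0,0,0,0,0,0,0,0,0]'; python3 wl.py w7
```

```text
time_s: 15.25
tcp_pos: [0.5384, 0.0239, 0.1003]
eef_rot: [179.6, 0.1, -46.1]
contact_force: [0.4, 0.3, 0.1]
gripper_width: 0.0599
time_s: 15.45
tcp_pos: [0.5382, 0.0228, 0.1001]
eef_rot: [179.5, 0.1, -46.2]
contact_force: [-0.2, -0.5, -0.8]
gripper_width: 0.0598
```

View pics/w7.png

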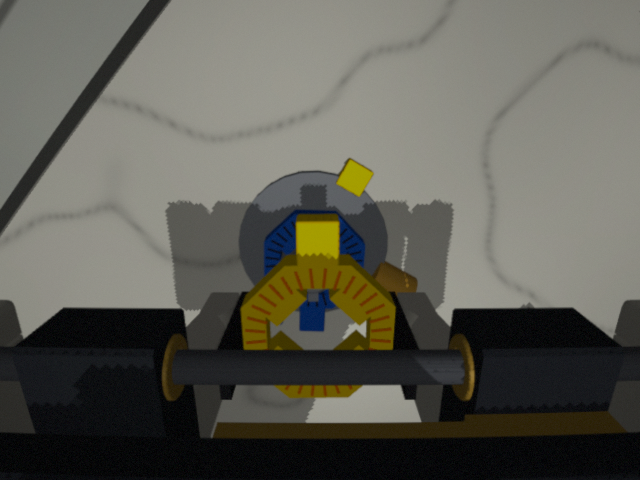

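The yellow disc is held square, tab up at (318,238), opposite the blue tab at (312,317). Checking its centring on the tool with the overlay.

Run:
```python
from h import *
w=cap('wrist'); im=cv2.resize(cv2.convertScaleAbs(w['img'],alpha=1.8),None,fx=3,fy=3)
st=sensors.get_state(); c=st['tcp_pos'][:2]; print(st['tcp_pos'])
for zz,col in ((.121,(255,0,0)),(.109,(0,255,0))):
   p=proj(w,tf(outline,c,np.radians(-46.2),zz)); cv2.polylines(im,[np.round((p+.5)*3).astype(int)],True,col,1)
cv2.imwrite('pics/w7z.png',im[620:1220,580:1340][:,:,::-1])
```

```text
[0.53822382 0.02425126 0.10024824]
```

View pics/w7z.png

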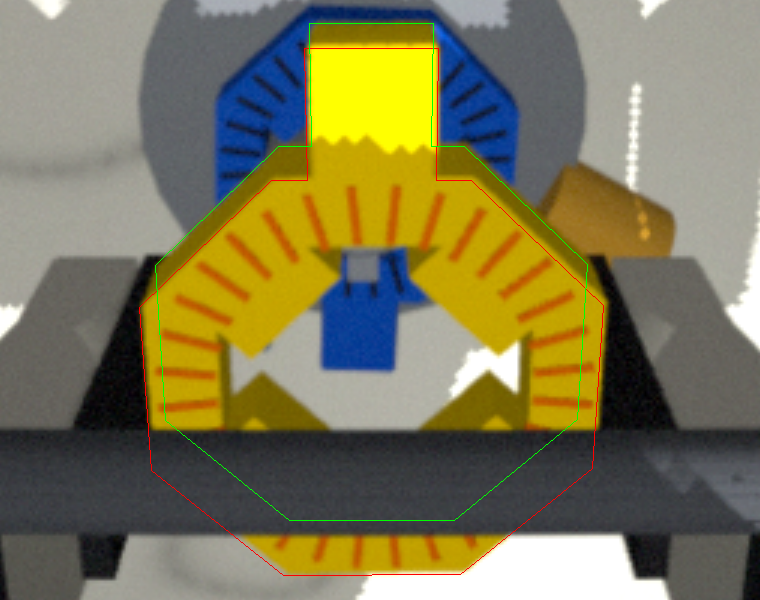

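Centred within about 0.5 mm. Moving over the axis and down to the nose.

```bash
python3 -m handwheel '[0,0.2,-1,0,0,0, 0,0.2,-2,0,0,0, 0,0.2,-3,0,0,0, 0,0.2,-4,0,0,0, 0,0.2,-4.4,0,0,0, 0,0.2,-4.4,0,0,0]'
python3 -m handwheel '[0,0,-0.3,0,0,0, 0,0,-0.6,0,0,0, 0,0,-0.8,0,0,0, 0,0,-1.0,0,0,0,0,0,-1.0,0,0,0]'
python3 -m handwheel '[0,0,-0.2,0,0,0, 0,0,-0.4,0,0,0, 0,0,-0.4,0,0,0]'
```

```text
time_s: 16.15
tcp_pos: [0.5377, 0.0262, 0.0552]
eef_rot: [179.5, 0.1, -46.1]
contact_force: [-0.0, -0.0, -0.5]
gripper_width: 0.0597
time_s: 16.65
tcp_pos: [0.5375, 0.0261, 0.045]
eef_rot: [179.5, 0.1, -46.1]
contact_force: [-0.1, 0.4, -0.5]
gripper_width: 0.0596
time_s: 16.95
tcp_pos: [0.5374, 0.026, 0.0408]
eef_rot: [179.4, 0.1, -46.1]
contact_force: [-0.3, 0.1, -0.8]
gripper_width: 0.0597
```

```bash
python3 -m handwheel '[0,0,-0.1,0,0,0, 0,0,-0.2,0,0,0, 0,0,-0.2,0,0,0]'
python3 -m handwheel '[0,0,-0.1,0,0,0, 0,0,-0.2,0,0,0, 0,0,-0.2,0,0,0]'
```

```text
time_s: 17.25
tcp_pos: [0.5373, 0.026, 0.0386]
eef_rot: [179.4, 0.1, -46.1]
contact_force: [-0.1, -0.3, -1.2]
gripper_width: 0.0597
time_s: 17.55
tcp_pos: [0.5374, 0.026, 0.0366]
eef_rot: [179.4, 0.1, -46.1]
contact_force: [-0.1, -0.3, 0.1]
gripper_width: 0.06
```

```bash
python3 -m handwheel '[0.03,-0.02,-0.1,0,0,0, 0.06,-0.04,-0.2,0,0,0, 0.06,-0.04,-0.3,0,0,0]'
python3 -m handwheel '[0,0,-0.1,0,0,0, 0,0,-0.2,0,0,0, 0,0,-0.3,0,0,0, 0,0,-0.3,0,0,0]'
```

```text
time_s: 17.85
tcp_pos: [0.5381, 0.0258, 0.0338]
eef_rot: [179.5, 0.1, -46.1]
contact_force: [-2.1, 2.1, 5.3]
gripper_width: 0.0596
time_s: 18.25
tcp_pos: [0.5385, 0.0258, 0.0311]
eef_rot: [179.5, 0.1, -46.1]
contact_force: [-2.4, 0.6, 6.8]
gripper_width: 0.0597
```

Force rose once the TCP was below 36 mm. That is where the fingertips, gripping 60 mm, meet the 60 mm blue disc, so it's likely a tip on the blue disc's edge rather than the teeth. I'll back off 5 mm and look.

```bash
python3 -m handwheel '[0,0,0.3,0,0,0, 0,0,0.6,0,0,0, 0,0,0.6,0,0,0]'
python3 - <<'E'
from h import *
st=sensors.get_state();print(st['tcp_pos'],st['contact_force'])
a=[cv2.convertScaleAbs(cap('scene')['img'][190:310,220:370],alpha=1.6),cv2.convertScaleAbs(cap('wrist')['img'],alpha=1.8)]
cv2.imwrite('pics/s8.png',np.vstack([cv2.resize(a[0],(750,600))])[:,:,::-1]); cv2.imwrite('pics/w8.png',a[1][:,:,::-1])
E
```

```text
time_s: 18.55
tcp_pos: [0.5384, 0.0257, 0.0372]
eef_rot: [179.5, 0.1, -46.1]
contact_force: [-0.3, -0.9, -1.5]
gripper_width: 0.0599
[0.53844071 0.0257112  0.03715684] [-0.33322509 -0.94929046 -1.51495587]
```

View pics/s8.png

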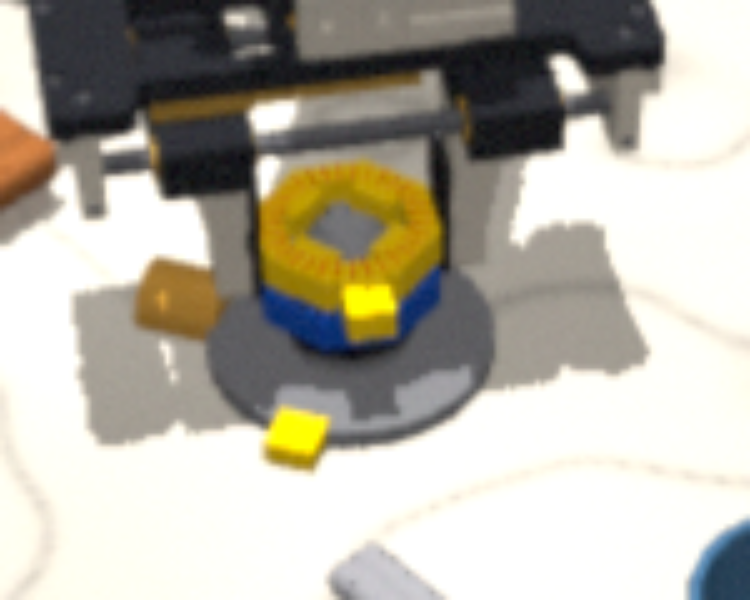

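View pics/w8.png

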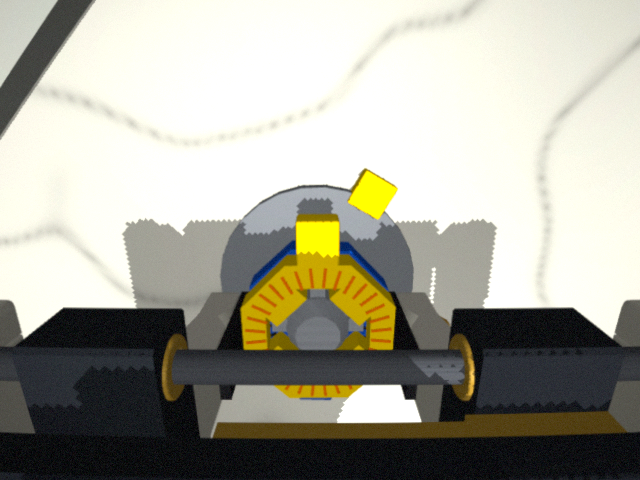

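The yellow disc is level, threaded on the core (teeth visible in the slots) and just above the blue one. I'll open and let it drop, rise, and inspect.

```bash
python3 -m handwheel '[0,0,0,0,0,0, 0,0,0,0,0,0, 0,0,0,0,0,0]' 40
python3 -m handwheel '[0,0,0,0,0,0, 0,0,0,0,0,0, 0,0,2,0,0,0, 0,0,5,0,0,0, 0,0,9,0,0,0, 0,0,12,0,0,0, 0,0,12,0,0,0]' 0
python3 - <<'E'
from h import *
w=cap('wrist'); im=cv2.resize(cv2.convertScaleAbs(w['img'],alpha=1.8),None,fx=5,fy=5,interpolation=2)
for zz,col in ((.048,(255,0,0)),(.036,(0,255,0))):
   p=proj(w,tf(outline,np.array([.5383,.0256]),np.radians(-46),zz)); cv2.polylines(im,[np.round((p+.5)*5).astype(int)],True,col,1)
cv2.imwrite('pics/w9z.png',im[850:1450,1250:2000][:,:,::-1])
s=cv2.resize(cv2.convertScaleAbs(cap('scene')['img'][190:310,220:370],alpha=1.6),(750,600))
cv2.imwrite('pics/s9.png',s[:,:,::-1])
E
```

```text
time_s: 18.95
tcp_pos: [0.5383, 0.0257, 0.0369]
eef_rot: [179.5, 0.1, -46.1]
contact_force: [-0.5, -0.0, 0.6]
gripper_width: 0.0727
time_s: 19.65
tcp_pos: [0.541, 0.0264, 0.1616]
eef_rot: [179.9, -0.1, -46.0]
contact_force: [1.3, 0.2, -0.0]
gripper_width: 0.0878
```

View pics/w9z.png

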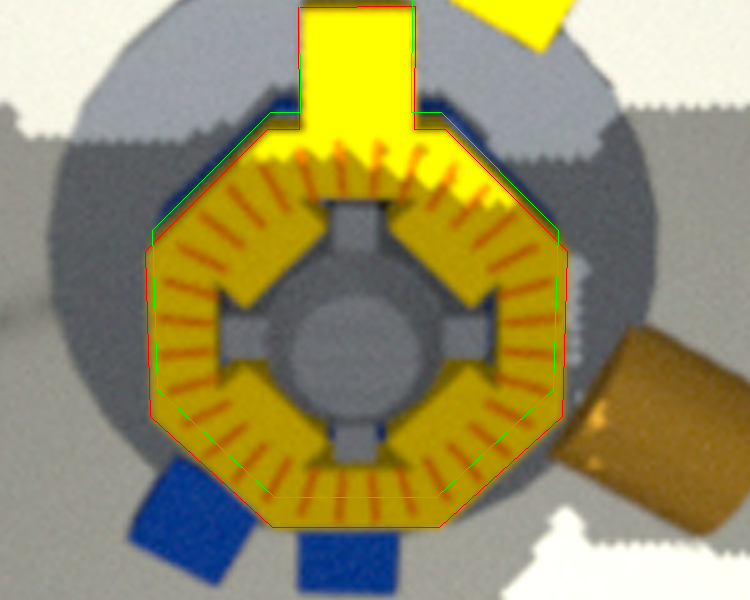

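View pics/s9.png

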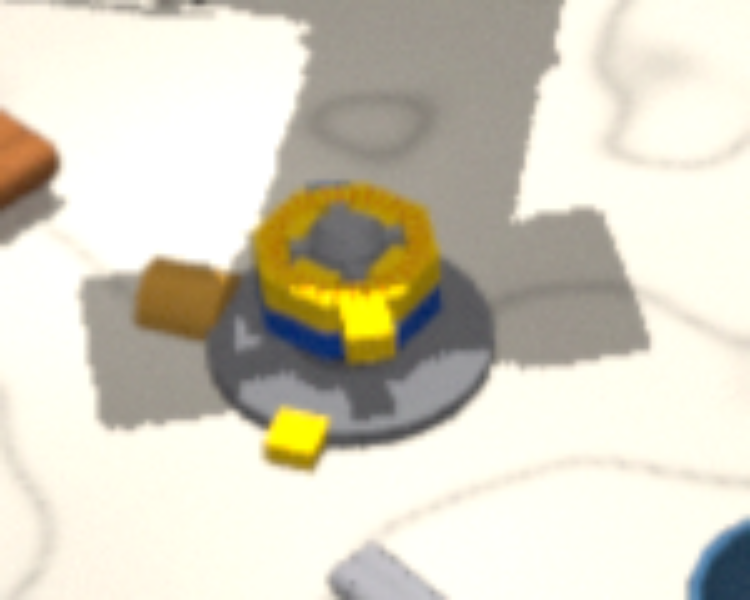

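Both discs look seated with tabs opposite. The wrist overlay matches a top face at 48 mm. To confirm "fully home", I'll press lightly on the ring with half-open fingers (about 46 mm gap, clear of nose and teeth) and see at what height contact starts.

```bash
python3 -m handwheel '[-0.27,-0.07,0,0,0,0, -0.27,-0.07,-2,0,0,0, -0.27,-0.07,-4,0,0,0, -0.27,-0.07,-6,0,0,0, -0.27,-0.07,-8,0,0,0, -0.27,-0.07,-9.5,0,0,0, -0.27,-0.07,-10.5,0,0,0, -0.27,-0.07,-10.5,0,0,0]' 120 10
python3 wl.py w10
```

```text
time_s: 20.55
tcp_pos: [0.5343, 0.0246, 0.0505]
eef_rot: [179.4, 0.2, -46.1]
contact_force: [0.3, -0.3, 0.6]
gripper_width: 0.0464
```

View pics/w10.png

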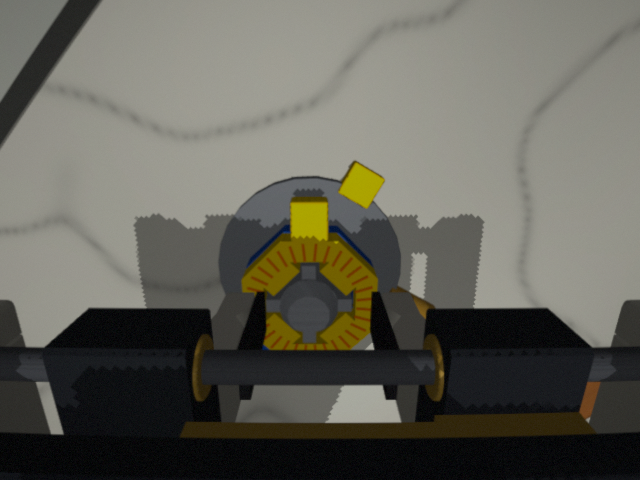

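The fingers straddle the nose over the ring, but sit about 4 mm off in x. Correcting, then probing in 1 mm steps.

```bash
python3 -m handwheel '[0.2,0.05,0.3,0,0,0, 0.4,0.1,0.2,0,0,0, 0.4,0.1,0.0,0,0,0, 0.4,0.1,0,0,0,0]'
python3 -m handwheel '[0,0,-0.1,0,0,0, 0,0,-0.1,0,0,0]'
```

```text
time_s: 21.0
tcp_pos: [0.5392, 0.0259, 0.0518]
eef_rot: [179.5, 0.1, -46.1]
contact_force: [0.2, -0.4, -0.2]
gripper_width: 0.0467
time_s: 21.2
tcp_pos: [0.5391, 0.0259, 0.0507]
eef_rot: [179.5, 0.1, -46.1]
contact_force: [0.9, -0.9, 0.4]
gripper_width: 0.0467
```

```bash
python3 -m handwheel '[0,0,-0.1,0,0,0, 0,0,-0.1,0,0,0]'
python3 -m handwheel '[0,0,-0.05,0,0,0, 0,0,-0.05,0,0,0]'
```

```text
time_s: 21.4
tcp_pos: [0.539, 0.0259, 0.0496]
eef_rot: [179.5, 0.1, -46.1]
contact_force: [0.5, 0.6, 0.2]
gripper_width: 0.0465
time_s: 21.6
tcp_pos: [0.5389, 0.0258, 0.049]
eef_rot: [179.4, 0.1, -46.1]
contact_force: [0.7, -0.4, -0.4]
gripper_width: 0.0464
```

```bash
python3 -m handwheel '[0,0,-0.05,0,0,0, 0,0,-0.05,0,0,0]'
python3 -m handwheel '[0,0,-0.05,0,0,0, 0,0,-0.05,0,0,0]'
```

```text
time_s: 21.8
tcp_pos: [0.539, 0.0259, 0.0485]
eef_rot: [179.4, 0.1, -46.1]
contact_force: [-0.3, -0.1, -0.1]
gripper_width: 0.0463
time_s: 22.0
tcp_pos: [0.539, 0.0259, 0.048]
eef_rot: [179.4, 0.1, -46.1]
contact_force: [-0.5, -1.1, 1.9]
gripper_width: 0.0466
```

```bash
python3 -m handwheel '[0,0,-0.05,0,0,0, 0,0,-0.05,0,0,0]'
python3 -m handwheel '[0,0,0.5,0,0,0, 0,0,3,0,0,0, 0,0,7,0,0,0, 0,0,11,0,0,0, 0,0,11,0,0,0, 0,0,11,0,0,0]'
python3 - <<'E'
from h import *
w=cap('wrist'); im=cv2.resize(cv2.convertScaleAbs(w['img'],alpha=1.8),None,fx=5,fy=5,interpolation=2)
for zz,col in ((.048,(255,0,0)),):
   p=proj(w,tf(outline,np.array([.5383,.0256]),np.radians(-46),zz)); cv2.polylines(im,[np.round((p+.5)*5).astype(int)],True,col,1)
cv2.imwrite('pics/w11z.png',im[850:1450,1250:2000][:,:,::-1])
cv2.imwrite('pics/s11.png',cap('scene')['img'][:,:,::-1])
E
```

```text
time_s: 22.2
tcp_pos: [0.539, 0.0259, 0.0476]
eef_rot: [179.5, 0.1, -46.1]
contact_force: [-0.4, 1.0, 2.2]
gripper_width: 0.0463
time_s: 22.8
tcp_pos: [0.5395, 0.0262, 0.1588]
eef_rot: [179.6, 0.1, -46.1]
contact_force: [-0.1, 0.1, -0.8]
gripper_width: 0.0464
```

View pics/w11z.png

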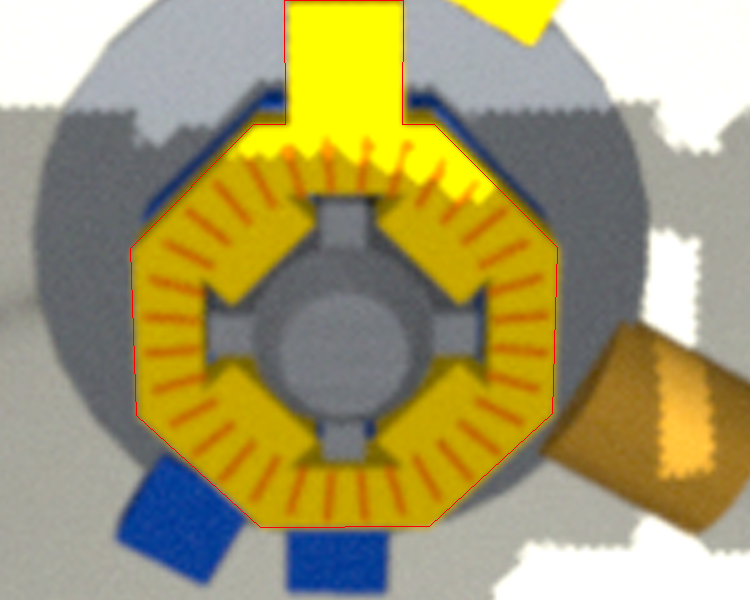

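View pics/s11.png

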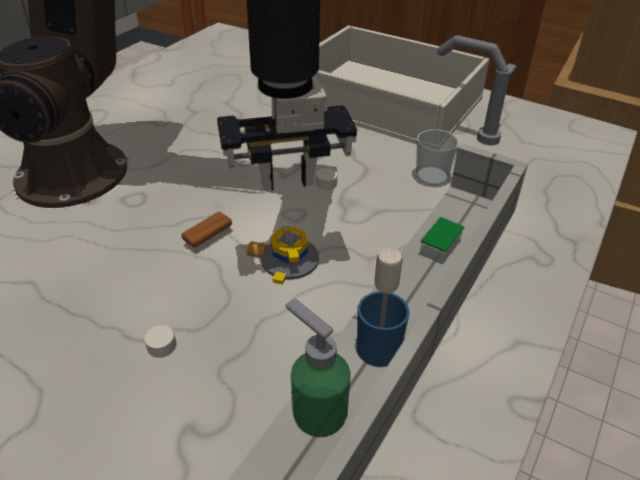

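The yellow disc matches the 48 mm outline, and contact began at 48 mm. The blue tab at (338,560) in the zoom is opposite the yellow tab, the other things are in place and the arm is clear. Handing in.

```bash
python3 -c "
from plant import r
print(r.close_job())"
```

```text
the job is handed in; nothing more can be done
None
```

Both discs are on the core and released, and the job was handed in at about 23 s of the 72 s allowed. It reports no verdict, so this rests on my own checks.

- **Blue disc:** The wrist picture showed the core's teeth at about 44° (mod 90°), so I aimed the tab at about 134°. The disc slid over the teeth at the first lowering, so no turning search was needed. It bottomed on the rubber ring with 3.8 N, and the picture afterwards matched its home height.
- **Yellow disc:** It went on with its tab at about −46°, opposite the blue tab. While lowering it, the force rose to about 7 N. I took this to be a fingertip touching the edge of the blue disc below, though I did not confirm it. I backed off 6 mm and let the disc drop the rest of the way.
- **Last checks:**
  - A light press of about 2 N on the yellow disc met contact at 48 mm above the counter, which is its home height.
  - The final wrist picture matched that height, with the tabs opposite each other.
  - The scene picture showed the bowl, nail brush and niche items standing where they were, judged by eye.
- **Small disagreements:** The camera estimates of the core axis differed by up to about 3 mm; the roughest one was read by eye. The tool was tilted by about 0.6° when the yellow disc was released.

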